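# Slide three castings into the wash basket and shut its gate

## Task

Load the three bare aluminium castings on the bench, the long cover, the hub flange and the domed cap, into the wire wash basket by sliding them over the bench top and in through its open end; do not lift or tip them. All three must lie flat on the basket floor side by side, then swing the end gate fully shut behind them. Leave the other things on the bench where they are.

Things in the scene. Friction and masses are not known exactly. Their poses are not given: they have to be found in the camera images.
- basket_in (a point): Stainless wire wash basket, fixed for loading; clear inside 236 mm (x) by 226 mm (y), open at the top, three walls 4 mm thick and 60 mm high, the whole -y end open. This point is the centre of the inner floor, 2 mm above the bench. Axes: x across the mouth, y from mouth to closed end, z up. All three castings fit only side by side, with 15 to 30 mm to spare.
- basket_mouth (a point): Middle of the basket's open end at floor level (113 mm to -y of basket_in, same axes). A thin ramp lip rises 2 mm from the bench over the 33 mm before it. Round posts, 10 mm across and 60 mm high, stand at both sides of the mouth, at x = +-123 mm.
- gate (a joint): Swing angle of the basket's end gate (rad): 0 shut across the mouth, positive open; at 1.57 it points out of the basket, to -y of basket_in, at the +x side of the mouth. It starts open, moves freely with slight friction (about 1 N at mid-length) and stays where it is left; travel 0 to 2.1.
- gate_hinge (a point): Point on the gate's vertical hinge pin at the +x side of the mouth (x = 123, y = -120 mm from basket_in), 31 mm above the bench. Its x axis points from the gate's free end to the hinge, its z up; it turns with the gate.
- gate_end (a point): Free end of the wire gate, 240 mm from the hinge pin, 31 mm above the bench. The gate is a flat upright panel 6 mm thick, centred on the line from hinge to this point, from 8 to 56 mm above the bench. When shut its outer face looks to -y of basket_in.
- cover_mid (a point): Long chain-case cover of bare cast aluminium, lying flat on the bench: outline with two half-round ends, 170 mm (its x) by 90 mm (its y), upright sides, 24 to 33 mm high, about 0.5 kg. This point is its centre, 14 mm above its underside; z is up. One end (+x) has a round opening right through, into which closed fingers fit; the other end is a closed dome.
- cover_hole (a point): Centre of the cover's round inspection opening, 40 mm from the cover's centre along its x, 62 mm in diameter, through to the bench, in a rim 28 mm high; given 14 mm above the underside.
- flange_mid (a point): Hub flange of bare cast aluminium, lying flat: ring of 112 mm outside diameter, 12 mm high at the outside, with an 88 mm hub 28 mm high and an open bore of 66 mm right through, about 0.45 kg. This point is on its axis, 14 mm above its underside.
- cap_mid (a point): Round domed cap of bare cast aluminium, 92 mm in diameter with upright sides 20 mm high and a shallow dome to 32 mm, no opening, about 0.35 kg. This point is on its axis, 14 mm above its underside.
- compound_jar: Bystander: standing jar of polishing compound, 62 mm diameter, 72 mm high; origin at the centre of its underside.
- primer_can: Bystander: standing primer spray can, 54 mm diameter, 150 mm high; origin at the centre of its underside.
- buff_wheel: Bystander: small buffing wheel standing on its face, 60 mm diameter, 46 mm high with its stub; origin at the centre of its underside.
- wax_tin: Bystander: round flat tin of wax, 66 mm diameter, 40 mm high; origin at the centre of its underside.
- sanding_block: Bystander: sanding block 120 x 66 x 26 mm, long along its x; origin at the centre of its underside. It lies beyond the basket's closed end.
- wire_brush: Bystander: wire brush with wooden handle, 190 mm long along its x, near the robot's right; origin at the centre of its underside.
- spanner: Bystander: flat steel spanner along its x, lying between the robot and the basket; origin at the centre of its underside.
- grinder: Bystander: air-driven right-angle grinder, about 235 mm long along its x, 48 mm high, lying beyond the basket's closed end; origin under its body.
Mind the look-alikes: they are no part of the job. Leave any brown look-alike of the part that bears flange_mid alone.

How it is judged:
On the way:
1. all three castings lie inside the basket (x of cover_mid in the frame of basket_in between -0.078 and 0.078 m and y of cover_mid in the frame of basket_in between -0.077 and 0.073 m and z of cover_mid in the frame of basket_in between 0.006 and 0.021 m and angle between each of cover_mid, flange_mid, cap_mid's own z axis and vertical below 0.12 rad and x of flange_mid in the frame of basket_in between -0.067 and 0.067 m and y of flange_mid in the frame of basket_in between -0.066 and 0.062 m and z of flange_mid in the frame of basket_in between 0.006 and 0.021 m and x of cap_mid in the frame of basket_in between -0.077 and 0.077 m and y of cap_mid in the frame of basket_in between -0.076 and 0.072 m and z of cap_mid in the frame of basket_in between 0.006 and 0.021 m), for 0.1 s.
At the end, for the whole second after the job is handed in: Cover, flange and cap all lie wholly inside the basket, flat on its floor (within 0.12 rad, none on top of another), and the gate is shut to within 0.05 rad (all of step 1 and value of joint gate below 0.05 rad); the robot touches nothing.
It fails at once if a casting is lifted more than 25 mm off the bench top, or tipped more than about 25 degrees (height (world z) of any of cover_mid, flange_mid, cap_mid above 0.039 m or angle between any of cover_mid, flange_mid, cap_mid's own z axis and vertical above 0.45 rad).
It fails at once if something else on the bench is shifted more than 25 mm (distance of any of compound_jar, primer_can, buff_wheel, wax_tin, sanding_block, wire_brush, spanner, grinder from where it was at the start of the episode above 0.025 m).
It fails at once if the jar, tin, spray can or buffing wheel is tipped (angle between any of compound_jar, primer_can, buff_wheel, wax_tin's own z axis and vertical above 0.5 rad).
It also fails if it takes over 72 s, if anything falls off the work surface, if the arm or the gripper's body presses on something with over 40 N, if the wrist force passes 120 N, or if a joint passes its speed limit or range.

## Robot

A 6-joint arm with a two-finger parallel gripper is mounted at the origin on the work surface. World frame = base frame: x ahead of the robot, y to its left, z up, the work surface at z = 0. Lengths are in m, angles in rad, forces in N, time in s.
With the tool pointing down it reaches from about 0.225 to 0.875 m from the base axis. Payload 3.4 kg.
Tool frame: the origin (TCP) lies between the finger pads; the fingertips stand 8 mm ahead of it and the grasp point (between the pads) lies 11 mm behind it; z points along the fingers, y is the line along which they close (so a half turn about z gives the same grasp; the last joint's range is limited). The gripper opens to 85 mm and grips with 20 to 120 N. Pads are 22 mm wide; open, the fingers measure 114 mm over their backs; the gripper's body (76 mm by 85 mm) begins 54 mm behind the grasp point. The pads swing forward as they close: fully open they stand 13 mm farther back than shut.
Start: joints at [-1.437, 0.276, 1.505, -0, 1.361, -0.121], TCP at [0.145, -0.556, 0.239] pointing down, gripper open.
Joint ranges: [-2.89, 2.89], [-0.75, 2.08], [0.22, 2.7], [-1.18, 4.32], [0.11, 2.71], [-2.7, 2.7]. Speed limits (rad/s): [2.57, 2.57, 3.14, 3.14, 3.14, 3.14].

## Interface

Orientations are given as a unit quaternion [w, x, y, z].
In Python, from rig import manip, optics, finder gives the robot as it stands.
- The arm moves only by the tool servo_tool, never from a script. Its argument "increments" is a list of rows, each a list of 7 numbers: the shift along the tool's x, y, z in cm, then the turn, a rotation vector about the tool's x, y, z in degrees, then the closure, from -1 (fully open) to 1 (shut). In form: [[x, y, z, rx, ry, rz, gripper], ...]. A call has exactly 5 rows; each row shifts and turns the commanded pose from where the row before left it, along the tool's axes as they then stand; what a row does not reach is not made up. A row lasts 1/10 s, in which the tool goes at most 50 mm and 8.59 degrees, less where a joint would pass 70% of its speed; a pose out of reach is approached as far as the arm can. A call is refused whole if a number of a shift passes 5 or a number of a turn 8.59, either way. A call with a gripper value outside its range is refused whole. The fingers move at their own pace and stop on an object; "squeeze" is the grip in N (left out, the last holds). Time passes only in rows, so rows that do not move let the fingers close, or fill a call up. It gives the time, the measured TCP pose, the force, the opening and the grip force at its end, in the units of the state.
- manip.get_state(): the state, without advancing time (a new reading comes with each control period).
- optics.get_image(name): name is "scene" or "top"; returns the picture (384x512x3 uint8, red, green, blue); there is no depth.
- optics.get_calibration(name): a dict with "fov_y" (degrees; the focal length in pixels is half the picture's height over the tangent of half this angle, whatever the lens; pixels are square), "cx", "cy" (the principal point, pixels), "dist_coeffs" ([k1, k2, p1, p2, k3] as OpenCV has them; the pictures are not rectified), "world_to_cam" (4x4, takes a point from world to camera coordinates). Camera axes: x right, y down, z forward; pixel columns grow to the right and rows downward; lengths in m; the calibration is good to about 2 mm. A picture is of the moment at which its call begins. get_calibration takes no time and is no camera call.
- manip.sign_off(): hands the job in; it is judged then, once.
Trained networks look in the newest picture that a camera, given by its name, has taken for a name from the list of things; names that differ only in an ending like _2 or _b are one class to them, and where a whole thing is asked for, a point or a joint stands for the part that bears it (a point fixed in the world has none). Each returns a list of dicts, best first, with "p" (0 to 1); they miss things now and then, are a little off and sometimes report something else, mostly with a low value. They report only what shows in the picture. A call takes as long as a camera call. They do not tell look-alikes from the thing itself.
- finder.silhouettes(label, camera): "region" (384x512 bool, what is visible of it) and "box" ([centre column, centre row, width, height] in pixels, round what is visible of it).
- finder.tip_of(label, camera): "at" ([column, row] in pixels: a listed point, or the origin of a listed thing).
The state is a dict: "clock": time; "qpos": joint angles; "qd": joint speeds; "effort": joint torques, N m; "position": TCP position; "ee_rot": TCP orientation; "contact_force": force on the tool from outside, world axes, zero at the start; "moment": the same for the moment, N m; "width": finger opening in m; "gripper_force": force on a finger pad.
Only numpy, scipy, OpenCV 4.12 (cv2) and the standard library are available. Lean on these libraries where they do the work, as an engineer would, in place of code of your own. Each camera call takes 0.05 s, during which the arm holds its last target. There are 200 camera calls.

## Working session

There is one attempt and no reset: what is moved stays moved. The work goes in short steps, Python scripts to look and compute and a tool call to move; the robot and the scene stay as the last step left them, time stands still between calls to the robot, and variables do not carry over. Pictures are saved under pics/ and viewed, at most 10 in all, crops included, and the job is handed in when it is done.

Besides the shell and the picture viewer there is one more tool, called as a command line: name --pt "numbers of a row" for each row, then --argument value for the rest. servo_tool: Moves the arm, as the interface text tells. Its arguments: {"type":"object","properties":{"increments":{"type":"array","items":{"type":"array","items":{"type":"number"}}},"squeeze":{"type":"number"}},"required":["increments"]}

```bash
mkdir -p pics
cat > h.py <<'E'
import numpy as np, cv2
from rig import manip, optics, finder
def cal(n):
    c=optics.get_calibration(n); f=192/np.tan(np.radians(c['fov_y'])/2)
    return np.array([[f,0,c['cx']],[0,f,c['cy']],[0,0,1]]),np.array(c['dist_coeffs'],float),np.array(c['world_to_cam'])
def w(n,px,z):
    K,d,T=cal(n); u=cv2.undistortPoints(np.array([[px]],float),K,d)[0,0]
    R=T[:3,:3]; o=-R.T@T[:3,3]; r=R.T@np.array([u[0],u[1],1]); return o+r*(z-o[2])/r[2]
def snap(n,f=None):
    im=optics.get_image(n)
    if f: cv2.imwrite(f,im[:,:,::-1])
    return im
E
cat > a.py <<'E'
from h import *
snap('top','pics/top0.png');snap('scene','pics/scene0.png')
Z=dict(basket_in=.002,basket_mouth=.002,gate_hinge=.031,gate_end=.031,cover_mid=.014,cover_hole=.014,flange_mid=.014,cap_mid=.014,compound_jar=0,primer_can=0,buff_wheel=0,wax_tin=0,sanding_block=0,wire_brush=0,spanner=0,grinder=0)
for k,z in Z.items():
  for n in ('top','scene'):
    try:
      for r in finder.tip_of(k,n)[:3]:
        if r['p']>.2: print(k,n,round(r['p'],2),np.round(r['at'],0),np.round(w(n,r['at'],z)[:2],3))
    except Exception as e: print(k,n,e)
s=manip.get_state();print(s['clock'],s['ee_rot'],s['position'])
E
python3 a.py
```

```text
basket_in top 0.58 [182. 171.] [0.531 0.231]
basket_in scene 0.59 [322. 173.] [0.543 0.222]
basket_mouth top 0.87 [210. 169.] [0.54  0.125]
basket_mouth scene 0.65 [300. 189.] [0.535 0.113]
basket_mouth scene 0.26 [327. 208.] [0.653 0.125]
gate_hinge top 0.52 [212. 137.] [0.655 0.12 ]
gate_hinge scene 0.91 [323. 208.] [0.65  0.102]
gate_end top 0.49 [279. 136.] [ 0.663 -0.129]
gate_end scene 0.9 [281. 254.] [ 0.675 -0.122]
cover_mid top 0.87 [314. 154.] [ 0.603 -0.263]
cover_mid top 0.31 [299. 199.] [ 0.431 -0.208]
cover_mid scene 0.86 [236. 267.] [ 0.602 -0.252]
cover_hole top 0.72 [302. 158.] [ 0.587 -0.22 ]
cover_hole scene 0.9 [239. 258.] [ 0.588 -0.227]
flange_mid top 0.82 [389. 207.] [ 0.409 -0.549]
flange_mid top 0.56 [344. 186.] [ 0.483 -0.376]
flange_mid scene 0.86 [181. 269.] [ 0.49  -0.385]
flange_mid scene 0.72 [122. 281.] [ 0.396 -0.545]
cap_mid top 0.84 [249. 183.] [ 0.488 -0.022]
compound_jar top 0.73 [339. 136.] [ 0.676 -0.361]
compound_jar scene 0.78 [220. 307.] [ 0.663 -0.37 ]
primer_can top 0.59 [360. 138.] [ 0.671 -0.441]
primer_can scene 0.95 [200. 330.] [ 0.674 
[... 211 characters left out ...]
op 0.67 [270. 217.] [ 0.364 -0.102]
sanding_block top 0.62 [213. 170.] [0.537 0.116]
sanding_block top 0.56 [116. 218.] [0.35  0.478]
sanding_block scene 0.59 [327. 111.] [0.346 0.47 ]
wire_brush top 0.82 [329. 243.] [ 0.27  -0.325]
wire_brush scene 0.81 [157. 214.] [ 0.265 -0.326]
spanner top 0.7 [164. 236.] [0.285 0.292]
spanner top 0.46 [298. 198.] [ 0.436 -0.206]
spanner top 0.31 [211. 138.] [0.657 0.126]
spanner scene 0.73 [209. 228.] [ 0.431 -0.226]
spanner scene 0.55 [286. 122.] [0.271 0.302]
grinder top 0.79 [121. 156.] [0.583 0.467]
grinder scene 0.57 [324. 171.] [0.541 0.237]
1.7 [ 3.40997086e-05  9.91896330e-01  1.27049870e-01 -2.85984886e-06] [ 0.14490241 -0.55647715  0.23930407]
```

```bash
python3 -c "
import cv2,numpy as np
a=cv2.imread('pics/top0.png')[90:270,90:440]
cv2.imwrite('pics/top0c.png',cv2.resize(a,(800,411),interpolation=cv2.INTER_CUBIC))"
```

```text
(no output)
```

View pics/top0c.png

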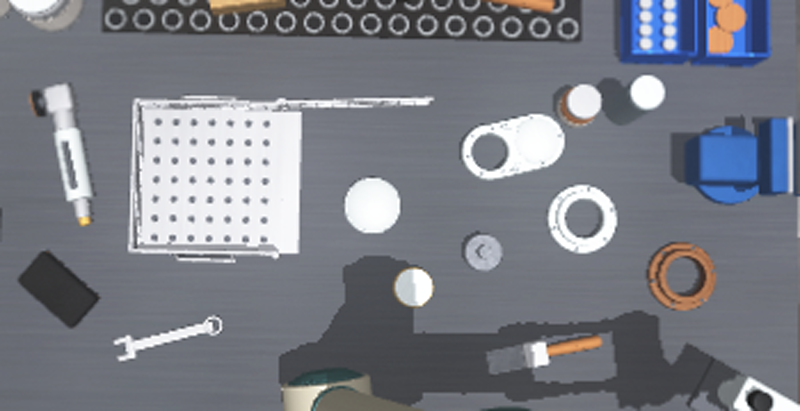

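View pics/scene0.png

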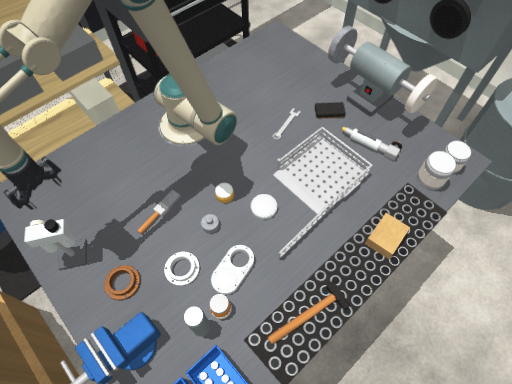

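The pictures show a brown ring at top (389,207) and a bare aluminium ring at top (344,186), which is scene (181,269). The bare one is the flange. The cover is at top (314,154) with its hole toward +y, and the cap is at (249,183) in front of the mouth. The gate is open along the +x side.

I'll refine these positions and confirm the flange in one crop.

```bash
cat > b.py <<'E'
from h import *
im=snap('top');snap('scene')
K,d,T=cal('top');R=T[:3,:3];print('topcam',np.round(-R.T@T[:3,3],2)); 
K,d,T=cal('scene');R=T[:3,:3];print('scenecam',np.round(-R.T@T[:3,3],2))
for k,z in (('flange_mid',.014),('cap_mid',.012),('cover_mid',.02)):
  for n in ('top','scene'):
    for r in finder.silhouettes(k,n)[:2]:
      if r['p']<.3: continue
      m=r['region'].astype(np.uint8)
      cs,_=cv2.findContours(m,cv2.RETR_EXTERNAL,cv2.CHAIN_APPROX_NONE)
      c=max(cs,key=cv2.contourArea); f=np.zeros_like(m);cv2.drawContours(f,[c],-1,1,-1)
      P=np.array([w(n,(x,y),z)[:2] for y,x in np.argwhere(f>0)])
      ev,V=np.linalg.eigh(np.cov(P.T))
      H=np.argwhere((f>0)&(m==0)); h=np.array([w(n,(x,y),.025)[:2] for y,x in H]).mean(0) if len(H)>5 else None
      print(k,n,round(r['p'],2),np.round(P.mean(0),3),np.round(4*np.sqrt(ev),3),np.round(V[:,1],2),'hole',len(H),h)
for k,z in (('basket_in',.002),('basket_mouth',.002),('gate_hinge',.031)):
  for n in ('top','scene'):
    for r in finder.tip_of(k,n)[:1]: print(k,n,r['p'],w(n,r['at'],z)[:2])
cv2.imwrite('pics/fl.png',cv2.resize(im[120:230,280:420,::-1],None,fx=5,fy=5,interpolation=cv2.INTER_CUBIC))
E
python3 b.py
```

```text
topcam [ 0.37 -0.02  1.56]
scenecam [ 0.95 -0.46  1.14]
flange_mid top 0.88 [ 0.394 -0.544] [0.111 0.113] [-1.   -0.01] hole 198 [ 0.39395322 -0.54131977]
flange_mid top 0.62 [ 0.486 -0.378] [0.107 0.112] [0.15 0.99] hole 228 [ 0.48621818 -0.37801746]
flange_mid scene 0.94 [ 0.488 -0.382] [0.11  0.112] [-0.83 -0.55] hole 265 [ 0.48878345 -0.38216871]
flange_mid scene 0.94 [ 0.398 -0.55 ] [0.11  0.116] [-0.97  0.22] hole 255 [ 0.39994346 -0.5475302 ]
cap_mid top 0.72 [ 0.502 -0.034] [0.09  0.094] [-0.72  0.7 ] hole 0 None
cap_mid scene 0.67 [ 0.5   -0.034] [0.096 0.103] [-0.72  0.69] hole 0 None
cover_mid top 0.88 [ 0.602 -0.265] [0.098 0.178] [-0.27  0.96] hole 204 [ 0.59099651 -0.22222141]
cover_mid scene 0.62 [ 0.603 -0.266] [0.1   0.181] [-0.3   0.95] hole 236 [ 0.59558386 -0.22800658]
basket_in top 0.88 [0.51703885 0.24059681]
basket_in scene 0.63 [0.54673669 0.21781647]
basket_mouth top 0.79 [0.53333881 0.11847286]
basket_mouth scene 0.69 [0.53746097 0.12052116]
gate_hinge top 0.68 [0.66092092 0.12982851]
gate_hinge scene 0.75 [0.66521063 0.11711031]
```

View pics/fl.png

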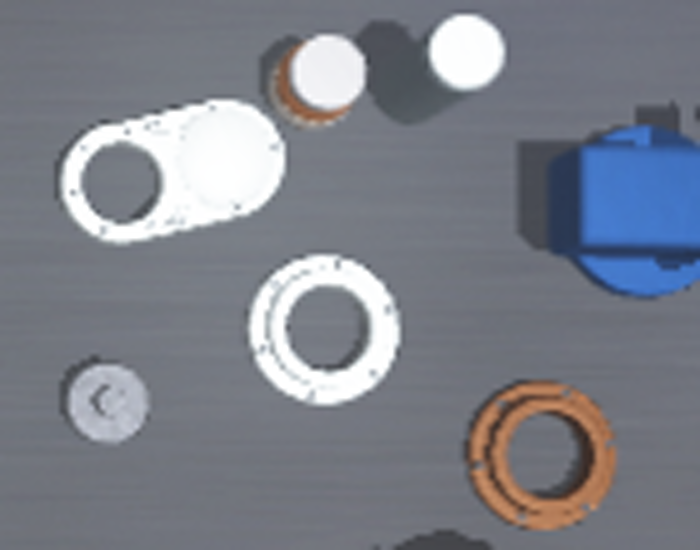

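The bare aluminium ring at crop (327,330) is the flange. The brown ring at (543,455) is the look-alike and stays put. The cover hole is at about (0.592, -0.226), so I'm moving there first.

servo_tool --pt "4.3 -1.72 1 0 0 -8.38 0.72" --pt "4.5 -1.07 1 0 0 -8.38 0.72" --pt "4.61 -0.4 1 0 0 -8.38 0.72" --pt "4.62 0.27 1 0 0 -8.38 0.72" --pt "4.53 0.94 1 0 0 -8.38 0.72" --squeeze 30

```text
clock: 2.9
position: [0.3325, -0.4182, 0.1891]
ee_rot: [0.0, 0.88, 0.476, 0.0]
contact_force: [0.5, -0.9, -0.1]
width: 0.013
gripper_force: 0.0
```

servo_tool --pt "4.35 1.59 1 0 0 -8.38 0.72" --pt "4.07 2.21 1 0 0 -8.38 0.72" --pt "3.7 2.78 1 0 0 -8.38 0.72" --pt "3.26 3.29 1 0 0 -8.38 0.72" --pt "2.75 3.73 1 0 0 0 0.72"

```text
clock: 3.4
position: [0.5192, -0.2806, 0.1391]
ee_rot: [0.0, 0.706, 0.708, -0.0]
contact_force: [0.2, -0.6, -0.8]
width: 0.0121
gripper_force: 0.0
```

servo_tool --pt "2.75 3.73 1 0 0 0 0.72" --pt "2.75 3.73 1 0 0 0 0.72" --pt "0 0 0 0 0 0 0.72" --pt "0 0 0 0 0 0 0.72" --pt "0 0 0 0 0 0 0.72"

```text
clock: 3.9
position: [0.5915, -0.2274, 0.1194]
ee_rot: [-0.0, 0.707, 0.707, -0.0]
contact_force: [-0.7, -0.0, -0.3]
width: 0.012
gripper_force: 0.0
```

```bash
cat > c.py <<'E'
from h import *
s=manip.get_state();print(s['clock'],s['ee_rot'],s['position'],s['width'])
im=snap('top'); K,d,T=cal('top')
def pr(p): return cv2.projectPoints(np.array(p,float),cv2.Rodrigues(T[:3,:3])[0],T[:3,3],K,d)[0][:,0]
bx,by=.537,.231
S=6; x0,y0=160,120
big=cv2.resize(im[y0:215,x0:290,::-1],None,fx=S,fy=S,interpolation=cv2.INTER_CUBIC)
def dr(pts,col,cl=True):
    q=((pr([(bx+a,by+b,c) for a,b,c in pts])-[x0,y0]+.5)*S).astype(np.int32); cv2.polylines(big,[q],cl,col,1)
dr([(-.118,-.113,.002),(.118,-.113,.002),(.118,.113,.002),(-.118,.113,.002)],(0,0,255))
dr([(-.118,-.146,.0),(.118,-.146,.0)],(255,0,0))
dr([(-.120,-.113,.06),(-.120,.115,.06),(.120,.115,.06),(.120,-.113,.06)],(0,160,0),False)
print(big.shape); cv2.imwrite('pics/bk.png',big)
E
python3 c.py
```

```text
3.9 [-5.60055394e-05  7.07101138e-01  7.07112300e-01 -4.15407089e-04] [ 0.59149831 -0.22743876  0.1194183 ] 0.011976901510807225
(570, 780, 3)
```

View pics/bk.png

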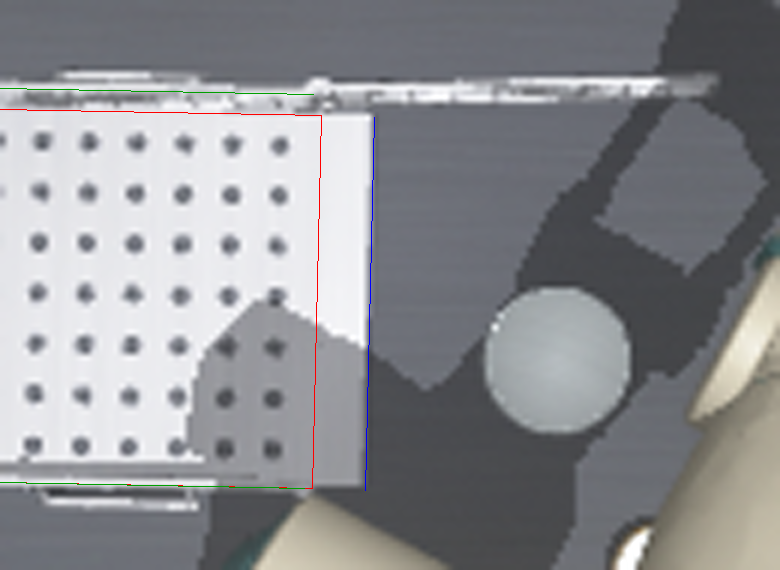

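The overlay fits, so the basket centre is about (0.538, 0.233) with no yaw. Next I enter the hole, spread the fingers and pull the cover.

servo_tool --pt "0 0 3 0 0 0 0.72" --pt "0 0 3 0 0 0 0.72" --pt "0 0 3 0 0 0 0.72" --pt "0 0 1.5 0 0 0 0.72" --pt "0 0 0 0 0 0 0.4"

```text
clock: 4.45
position: [0.5895, -0.2274, 0.0124]
ee_rot: [-0.002, 0.708, 0.706, -0.001]
contact_force: [-0.9, 0.1, -0.2]
width: 0.0246
gripper_force: 0.0
```

servo_tool --pt "0 0 0 0 0 0 0.4" --pt "0 0 0 0 0 0 0.4" --pt "0.5 0 0 0 0 0 0.4" --pt "1 0 0 0 0 0 0.4" --pt "1.5 0 0 0 0 0 0.4"

```text
clock: 4.95
position: [0.5932, -0.1981, 0.0154]
ee_rot: [0.002, 0.707, 0.707, -0.0]
contact_force: [-0.3, -5.2, 1.8]
width: 0.0256
gripper_force: 2.0
```

servo_tool --pt "2 0 0 0 0 0 0.4" --pt "2 0 0 0 0 0 0.4" --pt "2 0 0 0 0 0 0.4" --pt "2 0 0 0 0 0 0.4" --pt "2 0 0 0 0 0 0.4"

```text
clock: 5.45
position: [0.593, -0.0962, 0.0153]
ee_rot: [0.002, 0.707, 0.708, 0.0]
contact_force: [0.2, -4.8, 2.3]
width: 0.0256
gripper_force: 2.3
```

servo_tool --pt "2 0 0 0 0 0 0.4" --pt "2 0 0 0 0 0 0.4" --pt "2 0 0 0 0 0 0.4" --pt "2 0 0 0 0 0 0.4" --pt "1.5 0 0 0 0 0 0.4"

```text
clock: 5.95
position: [0.5924, -0.0007, 0.0152]
ee_rot: [0.001, 0.706, 0.708, 0.0]
contact_force: [0.6, -4.9, 4.0]
width: 0.0255
gripper_force: 2.9
```

```bash
cat > d.py <<'E'
from h import *
import sys
s=manip.get_state();print(s['clock'],np.round(s['position'],4),s['contact_force'])
for n in ('top','scene'):
  snap(n)
  for a in sys.argv[1:]:
    k,z=a.split(':')
    for r in finder.silhouettes(k,n)[:2]:
      if r['p']<.3: continue
      m=r['region'].astype(np.uint8)
      cs,_=cv2.findContours(m,cv2.RETR_EXTERNAL,cv2.CHAIN_APPROX_NONE)
      P=np.array([w(n,q[0],float(z))[:2] for q in max(cs,key=cv2.contourArea)],np.float32)
      b=cv2.minAreaRect(P)
      print(k,n,round(r['p'],2),'c',np.round(b[0],3),'sz',np.round(b[1],3),round(b[2],1),'min',P.min(0),'max',P.max(0))
E
python3 d.py cover_mid:.02 gate_end:.05
```

```text
5.95 [ 0.5924 -0.0007  0.0152] [ 0.60474214 -4.86314787  4.00613521]
cover_mid top 0.68 c [ 0.603 -0.097] sz [0.064 0.103] 69.3 min [ 0.5600431  -0.13498268] max [ 0.6587744 -0.0569675]
gate_end top 0.69 c [ 0.27  -0.311] sz [0.043 0.19 ] 10.8 min [ 0.23483355 -0.40384334] max [ 0.29543993 -0.2176489 ]
gate_end top 0.57 c [ 0.67  -0.104] sz [0.011 0.041] 1.2 min [ 0.6641801  -0.12461288] max [ 0.6759625  -0.08407845]
cover_mid scene 0.83 c [ 0.606 -0.063] sz [0.098 0.15 ] 14.0 min [ 0.5450658  -0.13700674] max [0.6595901 0.004758 ]
gate_end scene 0.69 c [ 0.67  -0.012] sz [0.014 0.25 ] 3.0 min [ 0.6582735  -0.13654287] max [0.6834271  0.11277534]
```

The cover is still tilted about 15°, because the spread fingers hold it by friction. I'll clamp lightly from inside and straighten it.

servo_tool --pt "0 0 0 0 0 0 0.25" --pt "0 0 0 0 0 0 0.25" --pt "0 0 0 0 0 4 0.25" --pt "0 0 0 0 0 6 0.25" --pt "0 0 0 0 0 6 0.25" --squeeze 30

```text
clock: 6.75
position: [0.5927, -0.0026, 0.0139]
ee_rot: [0.001, 0.8, 0.6, 0.0]
contact_force: [3.3, -1.2, -3.5]
width: 0.0316
gripper_force: 19.0
```

```bash
python3 d.py cover_mid:.02 | cut -c1-200
python3 - <<'E'
from h import *
for k in('cover_mid','cover_hole'):
  for n in('top','scene'):
    for r in finder.tip_of(k,n)[:1]: print(k,n,r['p'],w(n,r['at'],.014))
im=snap('scene');cv2.imwrite('pics/s1.png',cv2.resize(im[150:290,200:370,::-1],None,fx=4,fy=4))
E
```

```text
6.75 [ 0.5927 -0.0026  0.0139] [ 3.31739413 -1.1912323  -3.51908757]
cover_mid top 0.71 c [ 0.586 -0.095] sz [0.064 0.094] 72.5 min [ 0.54509264 -0.12795682] max [ 0.63605016 -0.06077015]
cover_mid scene 0.67 c [ 0.589 -0.064] sz [0.141 0.099] 87.9 min [ 0.5417541  -0.13459733] max [0.6393695  0.00831326]
cover_mid top 0.6 [ 0.5934092  -0.03238996  0.014     ]
cover_mid scene 0.86 [ 0.60392428 -0.04850927  0.014     ]
cover_hole top 0.7 [ 0.59054516 -0.00202508  0.014     ]
cover_hole scene 0.64 [ 0.59298942 -0.01194341  0.014     ]
```

View pics/s1.png

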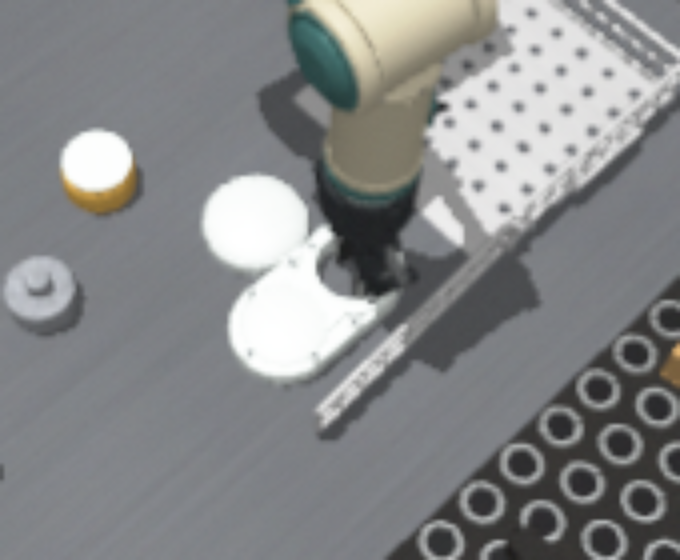

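The cover is now straight and clamped, clear of the gate and just clear of the cap. I'm drawing it in with the tool x axis at 73.7°.

servo_tool --pt "1.08 0.1 0 0 0 0 0.25" --pt "1.98 -0.37 0 0 0 0 0.25" --pt "1.98 -0.37 0 0 0 0 0.25" --pt "1.98 -0.37 -0.05 0 0 0 0.25" --pt "1.98 -0.37 -0.05 0 0 0 0.25"

```text
clock: 7.7
position: [0.6034, 0.0888, 0.0156]
ee_rot: [0.0, 0.798, 0.602, -0.001]
contact_force: [0.5, -1.0, -2.4]
width: 0.0318
gripper_force: 19.3
```

servo_tool --pt "1.92 -0.56 -0.05 0 0 0 0.25" --pt "1.92 -0.56 -0.05 0 0 0 0.25" --pt "1.92 -0.56 0 0 0 0 0.25" --pt "1.92 -0.56 0 0 0 0 0.25" --pt "1.92 -0.56 0 0 0 0 0.25"

```text
clock: 8.2
position: [0.6024, 0.1894, 0.0164]
ee_rot: [-0.0, 0.798, 0.602, -0.001]
contact_force: [0.5, -3.1, -2.2]
width: 0.0319
gripper_force: 19.3
```

servo_tool --pt "1.94 -0.46 0 0 0 0 0.25" --pt "1.94 -0.46 0 0 0 0 0.25" --pt "1.94 -0.46 0 0 0 0 0.25" --pt "1.92 -0.56 0 0 0 0 0.25" --pt "1.44 -0.42 0 0 0 0 0.25"

```text
clock: 8.7
position: [0.6054, 0.2852, 0.016]
ee_rot: [-0.0, 0.798, 0.602, -0.0]
contact_force: [0.3, -2.4, -3.3]
width: 0.0316
gripper_force: 19.2
```

servo_tool --pt "0.29 -0.08 0 0 0 0 0.25" --pt "0 0 0 0 0 0 0.25" --pt "0 0 0 0 0 0 0.45" --pt "0 0 0 0 0 0 0.7" --pt "0 0 0 0 0 0 0.7"

```text
clock: 9.2
position: [0.6064, 0.2855, 0.0169]
ee_rot: [0.0, 0.799, 0.602, 0.0]
contact_force: [-0.3, -0.2, -0.5]
width: 0.0126
gripper_force: 0.0
```

The cover is seated at about (0.606, 0.246). The buffing wheel and the cap block the flange's path, so the cap goes in first, to the back, and the flange goes in front of it. Moving behind the cap.

servo_tool --pt "0 0 -2.8 0 0 -8.1 0.7" --pt "0 0 -2.8 0 0 -8.1 0.7" --pt "0 0 -2.8 0 0 0 0.7" --pt "-4 -1 0 0 0 0 -0.4" --pt "-4 -1 0 0 0 0 -0.4"

```text
clock: 9.7
position: [0.5871, 0.2057, 0.102]
ee_rot: [0.001, 0.705, 0.709, 0.002]
contact_force: [0.5, -1.5, 0.1]
width: 0.0412
gripper_force: 0.0
```

servo_tool --pt "-4.2 -1.1 0 0 0 0 -0.4" --pt "-4.2 -1.1 0 0 0 0 -0.4" --pt "-4.2 -1.1 0 0 0 0 -0.4" --pt "-4.2 -1.1 0 0 0 0 -0.4" --pt "-4.2 -1.1 0 0 0 0 -0.4"

```text
clock: 10.2
position: [0.5314, -0.0062, 0.1009]
ee_rot: [0.001, 0.706, 0.708, 0.0]
contact_force: [0.9, -0.2, 0.6]
width: 0.0598
gripper_force: 0.0
```

servo_tool --pt "-4.2 -1.1 0 0 0 0 -0.4" --pt "-4.2 -1.1 0 0 0 0 -0.4" --pt "-4.2 -1 0 0 0 0 -0.4" --pt "0 0 0 0 0 0 -0.4" --pt "0 0 0 0 0 0 -0.4"

```text
clock: 10.7
position: [0.5001, -0.1314, 0.1007]
ee_rot: [0.0, 0.707, 0.707, 0.0]
contact_force: [0.1, -0.1, -0.3]
width: 0.06
gripper_force: 0.0
```

```bash
python3 d.py cap_mid:.014 cover_mid:.02 flange_mid:.01
cat > e.py <<'E'
from h import *
im=snap('top');K,d,T=cal('top')
big=cv2.resize(im[120:215,140:290,::-1],None,fx=5,fy=5,interpolation=cv2.INTER_CUBIC);import sys;cv2.imwrite(sys.argv[1],big)
E
python3 e.py pics/t2.png
```

```text
10.7 [ 0.5001 -0.1314  0.1007] [ 0.11127138 -0.1016568  -0.34172011]
cap_mid top 0.83 c [ 0.504 -0.026] sz [0.075 0.091] 67.8 min [ 0.45490727 -0.06943322] max [0.5453494  0.00923733]
cover_mid top 0.89 c [0.605 0.244] sz [0.17  0.092] 88.3 min [0.5582518  0.16001281] max [0.6515518  0.32911593]
cover_mid top 0.7 c [ 0.67  -0.005] sz [0.015 0.244] 2.7 min [ 0.6584495  -0.12668791] max [0.67845106 0.11711425]
flange_mid top 0.96 c [ 0.486 -0.379] sz [0.11  0.106] 0.4 min [ 0.43122923 -0.43206772] max [ 0.54112506 -0.32589933]
flange_mid top 0.78 c [ 0.393 -0.546] sz [0.105 0.107] 0.9 min [ 0.34018573 -0.5995974 ] max [ 0.44622815 -0.49295184]
cap_mid scene 0.72 c [ 0.504 -0.029] sz [0.076 0.098] 59.1 min [ 0.45439187 -0.07731201] max [0.5461824  0.01316451]
cover_mid scene 0.82 c [0.6   0.244] sz [0.179 0.088] 89.5 min [0.5559777  0.15453719] max [0.643894  0.3338033]
flange_mid scene 0.82 c [ 0.487 -0.382] sz [0.114 0.11 ] 47.4 min [ 0.42785743 -0.43780813] max [ 0.5443512  -0.32699445]
flange_mid scene 0.68 c [0.53  0.131] sz [0.279 0.522] 1.2 min [ 0.3897768  -0.12695143] max [0.6739883  0.39185357]
```

View pics/t2.png

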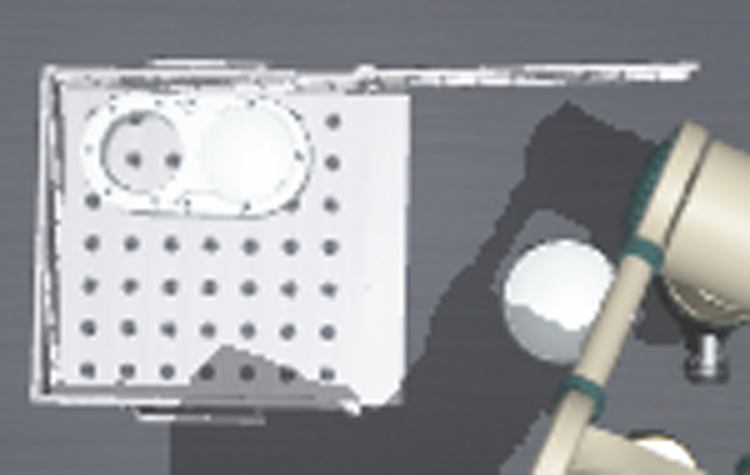

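The cover lies flat on the +x side, aligned with y, and the cap is at (0.500, -0.035). Descending and pushing the cap in a two-finger cradle.

servo_tool --pt "0 0 3 0 0 0 -0.4" --pt "0 0 3 0 0 0 -0.4" --pt "0 0 2.2 0 0 0 -0.4" --pt "0 0 0.6 0 0 0 -0.4" --pt "1.5 0 0 0 0 0 -0.4"

```text
clock: 11.65
position: [0.5006, -0.1157, 0.0117]
ee_rot: [-0.0, 0.706, 0.708, -0.0]
contact_force: [0.5, -1.4, 0.2]
width: 0.06
gripper_force: 0.0
```

servo_tool --pt "1.5 0 0 0 0 0 -0.4" --pt "1.5 0 0 0 0 0 -0.4" --pt "1.5 -0.1 0 0 0 0 -0.4" --pt "1.5 -0.2 0 0 0 0 -0.4" --pt "1.5 -0.2 0 0 0 0 -0.4"

```text
clock: 12.15
position: [0.4958, -0.0393, 0.0131]
ee_rot: [0.001, 0.705, 0.709, 0.0]
contact_force: [-0.1, -3.5, 3.0]
width: 0.0596
gripper_force: 2.1
```

servo_tool --pt "1.7 -0.3 0 0 0 0 -0.4" --pt "1.7 -0.3 0 0 0 0 -0.4" --pt "1.7 -0.3 0 0 0 0 -0.4" --pt "1.7 -0.3 0 0 0 0 -0.4" --pt "1.7 -0.3 0 0 0 0 -0.4"

```text
clock: 12.65
position: [0.4803, 0.0454, 0.0131]
ee_rot: [0.001, 0.705, 0.709, 0.0]
contact_force: [1.5, -4.8, 4.0]
width: 0.0599
gripper_force: 2.9
```

```bash
python3 d.py cap_mid:.014
```

```text
12.65 [0.4803 0.0454 0.0131] [ 1.45645231 -4.75036298  4.01704632]
cap_mid top 0.51 c [0.451 0.098] sz [0.026 0.052] 1.1 min [0.43747717 0.07133403] max [0.46391097 0.12389319]
cap_mid scene 0.73 c [0.494 0.116] sz [0.037 0.087] 45.1 min [0.45316413 0.08296284] max [0.528699   0.14910051]
```

servo_tool --pt "2 0 -0.1 0 0 0 -0.4" --pt "2 0 -0.1 0 0 0 -0.4" --pt "2 0 0 0 0 0 -0.4" --pt "2 0 0 0 0 0 -0.4" --pt "2 0 0 0 0 0 -0.4"

```text
clock: 13.35
position: [0.4802, 0.1443, 0.0143]
ee_rot: [0.001, 0.706, 0.708, -0.0]
contact_force: [1.0, -2.3, 0.9]
width: 0.06
gripper_force: 1.7
```

servo_tool --pt "2 0 0 0 0 0 -0.4" --pt "2 0 0 0 0 0 -0.4" --pt "2 0 0 0 0 0 -0.4" --pt "1.5 0 0 0 0 0 -0.4" --pt "1 0 0 0 0 0 -0.4"

```text
clock: 13.85
position: [0.4788, 0.2298, 0.0141]
ee_rot: [0.0, 0.706, 0.709, -0.001]
contact_force: [-0.1, -4.3, 3.4]
width: 0.0596
gripper_force: 2.1
```

```bash
python3 d.py cap_mid:.014 cover_mid:.02
```

```text
13.85 [0.4788 0.2298 0.0141] [-0.09531786 -4.27827104  3.4067514 ]
cap_mid top 0.47 c [0.446 0.286] sz [0.052 0.021] 70.6 min [0.43423292 0.26139253] max [0.4601019  0.31046268]
cover_mid top 0.61 c [0.605 0.243] sz [0.173 0.092] 88.3 min [0.5582518  0.15666528] max [0.6515518 0.3292403]
cap_mid scene 0.66 c [0.47  0.245] sz [0.022 0.055] 65.8 min [0.44549483 0.22897531] max [0.49636823 0.2605859 ]
cover_mid scene 0.88 c [0.601 0.243] sz [0.086 0.183] 1.5 min [0.5566638  0.15146956] max [0.6435703 0.3338033]
```

servo_tool --pt "0.6 0 0 0 0 0 -0.4" --pt "0.5 0 0 0 0 0 -0.4" --pt "0.2 0 0 0 0 0 -0.4" --pt "0 0 0 0 0 0 -0.4" --pt "0 0 0 0 0 0 -0.4"

```text
clock: 14.65
position: [0.4789, 0.243, 0.0142]
ee_rot: [-0.0, 0.706, 0.708, 0.0]
contact_force: [-0.7, -1.1, -0.5]
width: 0.0596
gripper_force: 0.4
```

servo_tool --pt "-1.5 0 0 0 0 0 -0.4" --pt "-1 0 -3 0 0 0 -0.4" --pt "-3 0 -3 0 0 0 -0.4" --pt "-3.5 0 -3 0 0 0 -0.4" --pt "-4.5 0 0 0 0 0 0.7"

```text
clock: 15.15
position: [0.4827, 0.107, 0.1083]
ee_rot: [0.003, 0.705, 0.709, 0.004]
contact_force: [0.8, 0.1, 0.2]
width: 0.0466
gripper_force: 0.0
```

servo_tool --pt "-4.5 0 0 0 0 0 0.7" --pt "-4.5 0 0 0 0 0 0.7" --pt "-4.5 0 0 0 0 0 0.7" --pt "-4.5 0 0 0 0 0 0.7" --pt "-4.5 0 0 0 0 0 0.7"

```text
clock: 15.65
position: [0.4797, -0.1197, 0.1046]
ee_rot: [0.0, 0.706, 0.708, 0.0]
contact_force: [0.2, -0.3, -0.4]
width: 0.0126
gripper_force: 0.0
```

servo_tool --pt "-4.5 0 0 0 0 0 0.7" --pt "-4.5 0.2 0 0 0 0 0.7" --pt "-4.5 0.2 0 0 0 0 0.7" --pt "-4.5 0.2 0 0 0 0 0.7" --pt "-4.5 0.2 0 0 0 0 0.7"

```text
clock: 16.15
position: [0.4882, -0.3447, 0.1045]
ee_rot: [0.0, 0.706, 0.708, 0.0]
contact_force: [1.4, 0.5, 0.9]
width: 0.013
gripper_force: 0.0
```

```bash
python3 d.py cap_mid:.014 flange_mid:.01
```

```text
16.15 [ 0.4882 -0.3447  0.1045] [1.40708076 0.53770049 0.89729215]
cap_mid top 0.65 c [0.481 0.293] sz [0.088 0.082] 46.4 min [0.43775728 0.24743105] max [0.52395356 0.33406252]
flange_mid top 0.61 c [ 0.395 -0.546] sz [0.109 0.107] 0.1 min [ 0.34030575 -0.599612  ] max [ 0.4496595  -0.49295184]
flange_mid top 0.47 c [ 0.514 -0.341] sz [0.017 0.055] 53.7 min [ 0.49077952 -0.35973778] max [ 0.5367325  -0.32584727]
cap_mid scene 0.86 c [0.478 0.291] sz [0.085 0.102] 43.2 min [0.4312394  0.24066725] max [0.52594966 0.3395068 ]
flange_mid scene 0.81 c [ 0.487 -0.386] sz [0.113 0.107] 28.5 min [ 0.42946777 -0.4373687 ] max [ 0.5430784 -0.3275713]
flange_mid scene 0.79 c [ 0.396 -0.549] sz [0.112 0.11 ] 8.0 min [ 0.33881974 -0.60449016] max [ 0.4525082  -0.49403256]
```

The cap is seated at (0.479, 0.292). Now I enter the flange bore and clamp from inside.

servo_tool --pt "-3.5 0 0 0 0 0 0.7" --pt "0 0 3 0 0 0 0.7" --pt "0 0 3 0 0 0 0.7" --pt "0 0 2.3 0 0 0 0.7" --pt "0 0 0.8 0 0 0 0.7"

```text
clock: 16.95
position: [0.4878, -0.3743, 0.0111]
ee_rot: [-0.003, 0.705, 0.709, 0.0]
contact_force: [-0.4, 0.1, 0.3]
width: 0.0131
gripper_force: 0.0
```

servo_tool --pt "0 0 0 0 0 0 0.08" --pt "0 0 0 0 0 0 0.08" --pt "0 0 0 0 0 0 0.08" --pt "0.7 0.3 0 0 0 0 0.08" --pt "1.4 0.6 0 0 0 0 0.08"

```text
clock: 17.45
position: [0.4986, -0.3566, 0.0138]
ee_rot: [0.001, 0.706, 0.708, -0.0]
contact_force: [0.0, -0.2, -3.9]
width: 0.037
gripper_force: 28.2
```

servo_tool --pt "2 0.9 0 0 0 0 0.08" --pt "2 0.9 0 0 0 0 0.08" --pt "2 0.9 0 0 0 0 0.08" --pt "2 0.9 0 0 0 0 0.08" --pt "2 0.5 0 0 0 0 0.08"

```text
clock: 17.95
position: [0.54, -0.2541, 0.0136]
ee_rot: [0.0, 0.706, 0.709, 0.0]
contact_force: [0.3, 0.0, -3.7]
width: 0.0371
gripper_force: 28.2
```

```bash
python3 d.py flange_mid:.01 buff_wheel:.02
```

```text
17.95 [ 0.54   -0.2541  0.0136] [ 0.30792729  0.0211897  -3.7183225 ]
flange_mid top 0.58 c [ 0.512 -0.237] sz [0.015 0.011] 0.6 min [ 0.50414103 -0.24275276] max [ 0.5192376  -0.23128717]
flange_mid top 0.57 c [ 0.395 -0.546] sz [0.109 0.107] 0.1 min [ 0.34024575 -0.5995904 ] max [ 0.4496595  -0.49294546]
buff_wheel top 0.34 c [0.576 0.46 ] sz [0.237 0.07 ] 20.4 min [0.46085036 0.42538583] max [0.69365567 0.5306253 ]
flange_mid scene 0.72 c [ 0.395 -0.549] sz [0.114 0.11 ] 8.0 min [ 0.3373486  -0.60449016] max [ 0.4525082 -0.4934974]
flange_mid scene 0.6 c [ 0.65  -0.447] sz [0.06  0.096] 89.5 min [ 0.6016869 -0.477224 ] max [ 0.69771606 -0.41704878]
```

servo_tool --pt "2 0 0.1 0 0 0 0.08" --pt "2 0 0.1 0 0 0 0.08" --pt "2 0 0 0 0 0 0.08" --pt "2 0 0 0 0 0 0.08" --pt "2 0 0 0 0 0 0.08"

```text
clock: 18.75
position: [0.5406, -0.1582, 0.0134]
ee_rot: [0.004, 0.706, 0.709, 0.0]
contact_force: [0.6, -5.3, 5.5]
width: 0.0374
gripper_force: 30.1
```

servo_tool --pt "2 0 0 0 0 0 0.08" --pt "2 -0.2 0 0 0 0 0.08" --pt "2 -0.6 0 0 0 0 0.08" --pt "2 -0.8 0 0 0 0 0.08" --pt "2 -0.8 0 0 0 0 0.08"

```text
clock: 19.25
position: [0.5176, -0.0578, 0.0135]
ee_rot: [0.004, 0.706, 0.709, 0.001]
contact_force: [2.6, -4.1, 6.0]
width: 0.0371
gripper_force: 30.1
```

servo_tool --pt "2 -0.8 0 0 0 0 0.08" --pt "2 -0.8 0 0 0 0 0.08" --pt "2 -0.8 0 0 0 0 0.08" --pt "2 -0.5 -0.05 0 0 0 0.08" --pt "2 0 -0.1 0 0 0 0.08"

```text
clock: 19.75
position: [0.4846, 0.0436, 0.0136]
ee_rot: [0.001, 0.706, 0.708, 0.0]
contact_force: [-1.6, -2.3, 1.1]
width: 0.0374
gripper_force: 29.7
```

servo_tool --pt "2 0 -0.1 0 0 0 0.08" --pt "2 0 -0.05 0 0 0 0.08" --pt "2 0 0 0 0 0 0.08" --pt "2 0 0 0 0 0 0.08" --pt "2 0 0 0 0 0 0.08"

```text
clock: 20.25
position: [0.4852, 0.1435, 0.0153]
ee_rot: [0.001, 0.706, 0.708, 0.0]
contact_force: [0.8, -4.3, 3.0]
width: 0.0373
gripper_force: 30.4
```

servo_tool --pt "1.5 0 0 0 0 0 0.08" --pt "1 0 0 0 0 0 0.08" --pt "1 0 0 0 0 0 0.08" --pt "0.5 0 0 0 0 0 0.08" --pt "0 0 0 0 0 0 0.08"

```text
clock: 20.75
position: [0.485, 0.1841, 0.0153]
ee_rot: [0.001, 0.706, 0.709, 0.001]
contact_force: [-0.7, -1.3, 7.0]
width: 0.037
gripper_force: 30.1
```

servo_tool --pt "0 0 0 0 0 0 0.4" --pt "0 0 0 0 0 0 0.6" --pt "0 0 0 0 0 0 0.6" --pt "0 0 -3 0 0 0 0.6" --pt "0 0 -3 0 0 0 0.6"

```text
clock: 21.25
position: [0.4832, 0.1835, 0.0739]
ee_rot: [-0.001, 0.706, 0.708, -0.001]
contact_force: [0.2, 0.6, 0.4]
width: 0.0171
gripper_force: 0.0
```

All three castings should now be in the basket. I'm moving to the outer (+x) side of the gate and checking on the way.

servo_tool --pt "0 0 -3.6 0 0 0 1" --pt "-3.65 3.2 0 0 0 0 1" --pt "-3.65 3.2 0 0 0 0 1" --pt "-3.65 3.2 0 0 0 0 1" --pt "-3.65 3.2 0 0 0 0 1"

```text
clock: 21.75
position: [0.6137, 0.0369, 0.1103]
ee_rot: [-0.0, 0.706, 0.708, 0.0]
contact_force: [0.3, 0.8, 0.4]
width: 0.0002
gripper_force: 0.0
```

servo_tool --pt "-3.65 3.2 0 0 0 0 1" --pt "-3.65 3.2 0 0 0 0 1" --pt "-3.65 3.3 0 0 0 0 1" --pt "0 0 0 0 0 0 1" --pt "0 0 0 0 0 0 1"

```text
clock: 22.25
position: [0.7101, -0.0719, 0.109]
ee_rot: [-0.001, 0.707, 0.708, -0.0]
contact_force: [-0.8, 0.7, 0.1]
width: 0.0001
gripper_force: 0.0
```

```bash
python3 d.py cap_mid:.014 cover_mid:.02 flange_mid:.006 gate_end:.05; python3 e.py pics/t3.png
```

```text
22.25 [ 0.7101 -0.0719  0.109 ] [-0.84286706  0.66738473  0.08160103]
cap_mid top 0.71 c [0.489 0.295] sz [0.075 0.095] 29.3 min [0.44107485 0.24380375] max [0.52423024 0.3376828 ]
cover_mid top 0.72 c [0.605 0.243] sz [0.173 0.093] 88.2 min [0.55804354 0.15656842] max [0.6517591  0.32936487]
flange_mid top 0.91 c [ 0.395 -0.548] sz [0.11  0.107] 0.1 min [ 0.34017393 -0.60110986] max [ 0.4500096  -0.49416745]
flange_mid top 0.82 c [0.5   0.178] sz [0.112 0.086] 78.5 min [0.45188224 0.12509063] max [0.54211736 0.23465483]
gate_end top 0.5 c [ 0.666 -0.057] sz [0.014 0.1  ] 3.5 min [ 0.65940773 -0.1061835 ] max [ 0.6756549 -0.0067851]
cap_mid scene 0.66 c [0.455 0.273] sz [0.044 0.07 ] 57.6 min [0.42932636 0.24195303] max [0.48442984 0.303235  ]
cap_mid scene 0.32 c [ 0.267 -0.318] sz [0.048 0.19 ] 11.0 min [ 0.2263466 -0.4108049] max [ 0.29449007 -0.22465391]
cover_mid scene 0.8 c [0.632 0.206] sz [0.023 0.085] 3.2 min [0.62012845 0.16352116] max [0.6440338 0.249414 ]
flange_mid scene 0.77 c [ 0.394 -0.549] sz [0.107 0.11 ] 8.0 min [ 0.33885312 -0.6049865 ] max [ 0.4491803  -0.49467814]
flange_mid scene 0.52 c [0.447 0.21 ] sz [0.077 0.038] 68.9 min [0.42268756 0.17012207] max [0.4745007  0.24135861]
gate_end scene 0.51 c [ 0.674 -0.09 ] sz [0.014 0.089] 3.3 min [ 0.66467017 -0.13422726] max [ 0.6829334  -0.04604185]
```

View pics/t3.png

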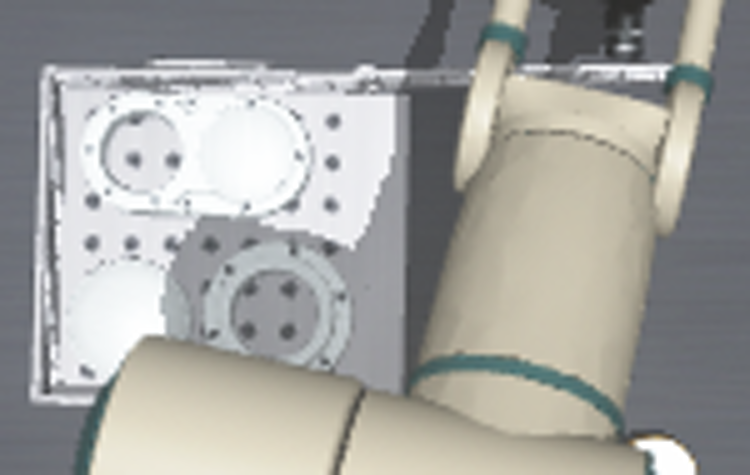

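The cover, cap and flange all lie flat in the basket, and the flange's front edge is at y≈0.126, inside the mouth. Descending outside the gate and swinging it shut.

servo_tool --pt "0 0 2.5 0 0 0 1" --pt "0 0 2.5 0 0 0 1" --pt "0 0 2.4 0 0 0 1" --pt "0 -1.5 0 0 0 0 1" --pt "0 -1.5 0 0 0 0 1"

```text
clock: 23.3
position: [0.6795, -0.0708, 0.0348]
ee_rot: [-0.001, 0.706, 0.709, -0.0]
contact_force: [0.8, 0.0, -0.4]
width: -0.0001
gripper_force: 0.4
```

servo_tool --pt "0 -2 0 0 0 0 1" --pt "0 -2 0 0 0 0 1" --pt "0.3 -2 0 0 0 0 1" --pt "0.6 -2 0 0 0 0 1" --pt "1 -2 0 0 0 0 1"

```text
clock: 23.8
position: [0.5803, -0.0528, 0.0367]
ee_rot: [0.001, 0.706, 0.708, 0.001]
contact_force: [1.2, -0.8, -0.8]
width: 0.0002
gripper_force: 0.5
```

servo_tool --pt "1.3 -2 0 0 0 0 1" --pt "1.6 -1.9 0 0 0 0 1" --pt "1.6 -1.5 0 0 0 0 1" --pt "2 -1.5 0 0 0 0 1" --pt "2 -1.3 0 0 0 0 1"

```text
clock: 24.3
position: [0.4979, 0.0327, 0.0368]
ee_rot: [0.001, 0.706, 0.708, 0.001]
contact_force: [0.2, -0.1, -0.2]
width: 0.0001
gripper_force: 0.5
```

Continuing to (0.476, 0.099), slowing near shut.

servo_tool --pt "1.5 -0.6 0 0 0 0 1" --pt "1.5 -0.6 0 0 0 0 1" --pt "1.5 -0.6 0 0 0 0 1" --pt "1 -0.2 0 0 0 0 1" --pt "0.8 0 0 0 0 0 1"

```text
clock: 24.8
position: [0.4774, 0.0958, 0.0364]
ee_rot: [0.0, 0.706, 0.709, -0.0]
contact_force: [-1.4, -0.9, -0.5]
width: -0.0001
gripper_force: 0.4
```

servo_tool --pt "0.4 0 0 0 0 0 1" --pt "0.2 0 0 0 0 0 1" --pt "0 0 0 0 0 0 1" --pt "0 0 0 0 0 0 1" --pt "0 0 0 0 0 0 1"

```text
clock: 25.3
position: [0.4775, 0.0978, 0.0363]
ee_rot: [0.002, 0.705, 0.709, -0.003]
contact_force: [-1.3, -13.4, 2.8]
width: -0.0
gripper_force: 6.2
```

The force rises to 13 N at the stop, so the gate is shut. Backing off to check.

servo_tool --pt "-1 0 0 0 0 0 1" --pt "-2 0 0 0 0 0 1" --pt "-3 0 -3 0 0 0 1" --pt "-4 0 -3 0 0 0 1" --pt "-4 0 -2 0 0 0 1"

```text
clock: 25.8
position: [0.4792, -0.0402, 0.1181]
ee_rot: [0.001, 0.706, 0.709, 0.001]
contact_force: [2.0, 0.3, -1.0]
width: 0.0001
gripper_force: 0.0
```

servo_tool --pt "-4.5 0 -1 0 0 0 1" --pt "-4.5 0 -1 0 0 0 1" --pt "-4.5 0 0 0 0 0 1" --pt "0 0 0 0 0 0 1" --pt "0 0 0 0 0 0 1"

```text
clock: 26.3
position: [0.4784, -0.1747, 0.136]
ee_rot: [-0.0, 0.707, 0.707, 0.0]
contact_force: [0.1, -0.1, -1.2]
width: -0.0002
gripper_force: 0.0
```

```bash
python3 d.py cap_mid:.014 cover_mid:.02 flange_mid:.006 gate_end:.05; python3 e.py pics/t4.png
```

```text
26.3 [ 0.4784 -0.1747  0.136 ] [ 0.06089379 -0.10610726 -1.2258285 ]
cap_mid top 0.87 c [0.481 0.289] sz [0.086 0.09 ] 1.1 min [0.4376188  0.24380375] max [0.52409184 0.33406252]
cover_mid top 0.93 c [0.604 0.245] sz [0.169 0.091] 88.6 min [0.5582518  0.16020711] max [0.65134513 0.3289917 ]
flange_mid top 0.81 c [ 0.395 -0.55 ] sz [0.109 0.111] 0.9 min [ 0.34005353 -0.60493356] max [ 0.4500096  -0.49417385]
flange_mid top 0.6 c [0.485 0.177] sz [0.104 0.106] 46.3 min [0.4324928  0.12491065] max [0.54204684 0.23058099]
gate_end top 0.68 c [0.527 0.111] sz [0.132 0.007] 1.4 min [0.4611994 0.1068932] max [0.5935389 0.1163044]
cover_mid scene 0.56 c [0.6   0.243] sz [0.183 0.093] 89.5 min [0.55349106 0.15146956] max [0.6463444  0.33459738]
flange_mid scene 0.68 c [ 0.394 -0.549] sz [0.112 0.11 ] 9.8 min [ 0.33665165 -0.6049865 ] max [ 0.450193   -0.49467814]
flange_mid scene 0.64 c [0.501 0.127] sz [0.035 0.206] 89.9 min [0.3979781  0.10949952] max [0.6037403  0.14470279]
gate_end scene 0.84 c [0.548 0.107] sz [0.032 0.252] 88.6 min [0.42192703 0.08818661] max [0.6737562  0.12159627]
```

View pics/t4.png

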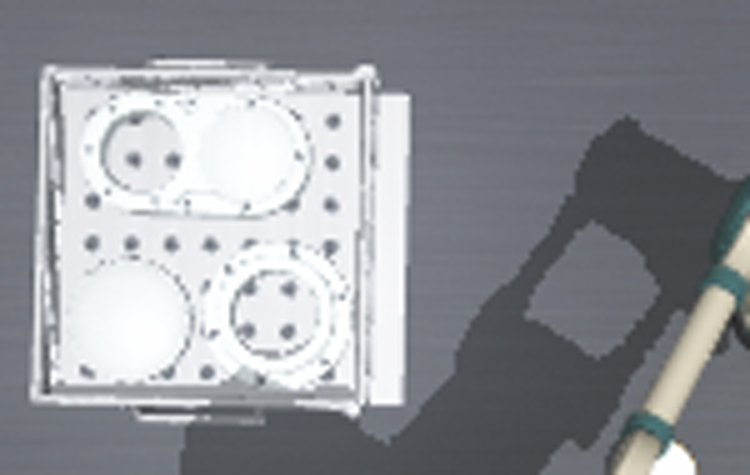

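The gate is shut across the mouth (column 370, parallel to the lip). All three castings lie flat inside, and the arm is clear.

```bash
python3 -c "
from rig import manip; print(manip.sign_off())"
```

```text
the job is handed in; nothing more can be done
None
```

The cover, the bare flange and the cap were slid in and lie flat side by side in the basket, the gate is shut, and the job was handed in at about 26 s of the 72 s allowed; no verdict was returned, and I did not re-measure the bystanders at the end.

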